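# Set the aerial test box to the marked level and press test

## Robot

A 7-joint arm with a two-finger parallel gripper is mounted at the origin on the work surface. World frame = base frame: x ahead of the robot, y to its left, z up, the work surface at z = 0. Lengths are in m, angles in rad, forces in N, time in s.
With the tool pointing down it reaches from about 0.4 to 0.875 m from the base axis. Payload 19.3 kg.
Tool frame: the origin (TCP) lies midway between the tips of the shut fingers; the grasp point (between the pads) lies 19 mm behind it; z points along the fingers, y is the line along which they close (so a half turn about z gives the same grasp; the last joint's range is limited). The gripper opens to 85 mm and grips with 20 to 120 N. Pads are 22 mm wide; open, the fingers measure 114 mm over their backs; the gripper's body (76 mm by 85 mm) begins 54 mm behind the grasp point. The pads swing forward as they close: fully open they stand 13 mm farther back than shut.
Start: joints at [-1.344, 0.521, -0.036, 1.599, 0.021, 1.021, -0.113], TCP at [0.183, 0.598, 0.2] pointing down, gripper open.
Joint ranges: [-2.91, 2.91], [-0.3, 2.13], [-1.5, 1.42], [0.17, 2.43], [-1.26, 4.41], [0.16, 1.93], [-2.52, 2.52]. Speed limits (rad/s): [1.89, 1.89, 2.39, 2.39, 3.01, 3.01, 3.01].

## Interface

Orientations are given as [roll, pitch, yaw] about the fixed x, y, z axes, in that order (R = Rz(yaw) Ry(pitch) Rx(roll)).
In Python, from rig import r gives the robot as it stands.
- The arm moves only by the tool play_rows, never from a script. Its argument "motion" is a list that holds one entry, the list of rows, each a list of 7 numbers: the finger opening in mm, from 0 to 85.4, then the shift along the tool's x, y, z normalised to -1 to 1, where 1 is 0.5 m, then the turn, a rotation vector about the tool's x, y, z normalised to -1 to 1, where 1 is pi rad. A call has exactly 8 rows; each row shifts and turns the commanded pose from where the row before left it, along the tool's axes as they then stand; what a row does not reach is not made up. A row lasts 1/8 s, in which the tool goes at most 62.5 mm and 10.7 degrees, less where a joint would pass 70% of its speed; a pose out of reach is approached as far as the arm can. A call with a number of a shift or a turn outside -1 to 1 is refused whole. A call with a gripper value outside its range is refused whole. The fingers move at their own pace and stop on an object; "newtons" is the grip in N (left out, the last holds). Time passes only in rows, so rows that do not move let the fingers close, or fill a call up. It gives the time, the measured TCP pose, the force, the opening and the grip force at its end, in the units of the state.
- r.observe(): the state, without advancing time (a new reading comes with each control period).
- r.grab_frame(name): name is "side" or "top"; returns a dict with "color" (420x560x3 uint8, red, green, blue), "intrinsics" (3x3 intrinsics, pixels), "k1" (the pictures are not rectified: a ray, as slopes to the right and down, at radius r is drawn at 1 + k1 r^2 times it, then the intrinsics apply), "xyz" and "rotation" of the camera in the world. Camera axes: x right, y up, looking along -z (the intrinsics and any distortion apply to the point x, -y, -z); pixel columns grow to the right and rows downward; lengths in m; the calibration is good to about 2 mm. A picture is of the moment at which its call begins. There is no depth.
- r.finish_job(): hands the job in; it is judged then, once.
Trained networks look in a picture, given as the dict that the camera call returned (one of the last four; its "shot" number tells which), for a name from the list of things; names that differ only in an ending like _2 or _b are one class to them, and where a whole thing is asked for, a point or a joint stands for the part that bears it (a point fixed in the world has none). Each returns a list of dicts, best first, with "p" (0 to 1); they miss things now and then, are a little off and sometimes report something else, mostly with a low value. They report only what shows in the picture. A call takes as long as a camera call.
- r.look_for(picture, label): "box" ([left, top, right, bottom] in pixels, round what is visible of it).
- r.tip_of(picture, label): "position" ([column, row] in pixels: a listed point, or the origin of a listed thing).
The state is a dict: "clock": time; "joints": joint angles; "qd": joint speeds; "joint_efforts": joint torques, N m; "tool_pos": TCP position; "tool_rot": TCP orientation; "wrist_force": force on the tool from outside, world axes, zero at the start; "ft_torque": the same for the moment, N m; "opening": opening from 0.0 (shut) to 1.0 (fully open); "grip_force": force on a finger pad.
Only numpy, scipy, OpenCV 4.12 (cv2) and the standard library are available. Lean on these libraries where they do the work, as an engineer would, in place of code of your own. Each camera call takes 0.05 s, during which the arm holds its last target. There are 200 camera calls.

## Task

Push the orange lever round its arc until its white pointer lines up with the red marker on the scale, and only then press the green test button fully down and let it come up again. Leave the red marker alone, do not lift or shove the test box, and leave the other wares where they are.

Things in the scene. Friction and masses are not known exactly. Their poses are not given: they have to be found in the camera images.
- test_box: blue instrument box with a black top, 200 mm (its x) by 240 mm (its y), flat top 60 mm above the table, 2.2 kg or so, standing loose on four rubber feet: it slides if pushed sideways with more than about 12 N. Origin under its centre; z up. The side with brass sockets is -x; the scale is on the +x part of the top, the green button at the -x -y corner
- dial_axis (a point): the vertical axis of the setting ring, at the level of the box's top face (30 mm from the box's centre towards its -x). The ring is an aluminium disc, 92 mm across, its top 13 mm above the box's top; the lever turns about this axis
- post (a point): on the axis of the upright orange post of the lever: a round post 14 mm in diameter, 68 mm from the dial axis, rising from 12 to 48 mm above the box's top; this point is 31 mm above the box's top. Pushing it sideways with 1.5 to 3 N turns the ring; friction holds the ring wherever it is left, no spring. Its flat lever arm below is 12 mm wide, its top 12 mm above the box's top
- pointer_tip (a point): tip of the white pointer at the outer end of the lever, 85 mm from the dial axis, 8 mm above the box's top, always in line with dial axis and post
- ring (a joint): angle of ring and lever, rad: 0 when the lever points along the box's +x, growing anticlockwise from above; stops at -1.25 and +1.25. It starts between -1.18 and -0.7 and the marker stands between -0.3 and +0.95, so the lever has to go anticlockwise
- red_marker: red marker tab on the scale outside the pointer's path, 10 mm wide, 19 mm long (from 86 to 105 mm from the dial axis), 6 mm high above the box's top. Origin on the dial axis at the box's top; its +x points from the axis to the marker. It can slide round the scale if pushed: do not touch it
- marker_tip (a point): inner tip of the red marker, 86 mm from the dial axis; the pointer tip comes to within about 1 mm of it when lined up
- test_button_top (a point): centre of the top of the green push button, 22 mm above the box top (28 mm across, axis upright), in the robot-side, -y corner of the box's top; the black housing round it stands below this height
- test_button (a joint): travel of the green button, m: 0 up, 0.006 fully down; a spring needs about 4 N to push it fully down and brings it up again
- radio_knob: cream round radio knob, 30 mm across, 18 mm tall, standing loose on the rear corner of the test box's top (robot side, box +y); bystander. Origin under its centre
- aerial: loose telescopic car aerial lying along its x, about 280 mm long, 14 mm high, beside the test box; bystander. Origin under its middle
- screwdriver: loose screwdriver lying beside the test box; bystander
- trim_ring: loose flat chrome ring, 150 mm across, 10 mm high; bystander. Origin under its centre
- fuse_jar: loose jar with red cap, 56 mm across, 75 mm tall; bystander. Origin under its centre
- speaker: loose black loudspeaker, 120 mm across, 50 mm tall; bystander. Origin under its centre
- plug_box: small loose cardboard box 60 x 90 x 30 mm; bystander. Origin under its centre

How it is judged:
By the outcome, as a careful person would: the job done as asked, in the order asked, and still so for the second after the job is handed in, with the robot touching nothing.
It also fails if it takes over 51 s, if anything falls off the work surface, if the arm or the gripper's body presses on something with over 40 N, if the wrist force passes 120 N, or if a joint passes its speed limit or range.

## Working session

There is one attempt and no reset: what is moved stays moved. The work goes in short steps, Python scripts to look and compute and a tool call to move; the robot and the scene stay as the last step left them, time stands still between calls to the robot, and variables do not carry over. Pictures are saved under pics/ and viewed, at most 10 in all, crops included, and the job is handed in when it is done.

Besides the shell and the picture viewer there is one more tool, called as name(argument=value, ...), one argument or row to a line, values as JSON. play_rows: Moves the arm, as the interface text tells. Its arguments: {"type":"object","properties":{"motion":{"type":"array"},"newtons":{"type":"number"}},"required":["motion"]}

```bash
mkdir -p pics; cat > h.py <<'E'
import numpy as np, cv2
from rig import r
def ray(f,px):
    K=np.array(f["intrinsics"]);u=(px[0]-K[0,2])/K[0,0];v=(px[1]-K[1,2])/K[1,1]
    rd=np.hypot(u,v);s=rd
    for _ in range(30): s=rd/(1+f["k1"]*s*s)
    k=s/rd if rd>0 else 1
    d=np.array([u*k,-v*k,-1]); return np.array(f["xyz"]),np.array(f["rotation"])@d
def at(f,px,z):
    o,d=ray(f,px); return o+d*(z-o[2])/d[2]
def proj(f,P):
    q=np.array(f["rotation"]).T@(np.array(P)-f["xyz"]);u=q[0]/-q[2];v=-q[1]/-q[2]
    s=1+f["k1"]*(u*u+v*v);K=np.array(f["intrinsics"]);return np.array([K[0,0]*u*s+K[0,2],K[1,1]*v*s+K[1,2]])
def save(f,n,box=None,scale=1):
    c=f["color"][:,:,::-1]
    if box: c=c[box[1]:box[3],box[0]:box[2]]
    cv2.imwrite("pics/"+n,cv2.resize(c,None,fx=scale,fy=scale,interpolation=cv2.INTER_CUBIC))
Z=dict(test_box=0,dial_axis=.06,post=.091,pointer_tip=.068,red_marker=.06,marker_tip=.066,test_button_top=.082,radio_knob=.06,fuse_jar=0,speaker=0,plug_box=0,trim_ring=0,aerial=0,screwdriver=0)
E
python3 - <<'E'
from h import *
o=r.observe();print(o["clock"],o["tool_pos"],o["tool_rot"],o["wrist_force"])
for n in("top","side"):
    f=r.grab_frame(n);save(f,n+"0.png");print(n,np.round(f["xyz"],3),f["k1"])
    for l,z in Z.items():
        t=r.tip_of(f,l)
        for x in t[:2]: print(l,round(x["p"],2),np.round(x["position"],1),np.round(at(f,x["position"],z),4))
E
```

```text
0.0 [0.18269261 0.59730373 0.19931147] [-3.14043409e+00  4.83065332e-05  2.84476775e+00] [ 0.76453628 -0.63185713  0.88923997]
top [ 0.364 -0.024  1.112] 0.03464764958906813Traceback (most recent call last):
  File "<stdin>", line 7, in <module>
  File "h.py", line 10, in at
    o,d=ray(f,px); return o+d*(z-o[2])/d[2]
                                       ~^^^
IndexError: invalid index to scalar variable.
```

View pics/top0.png

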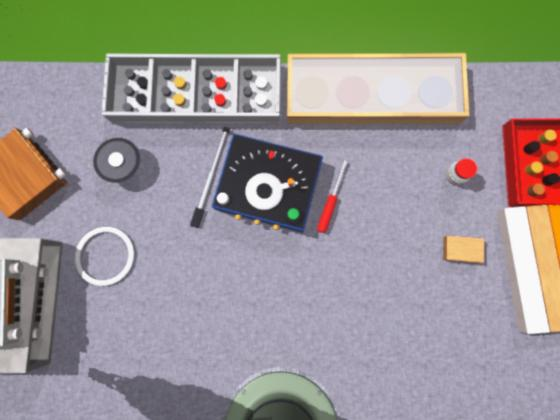

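```bash
sed -i 's/^def ray/from scipy.spatial.transform import Rotation\ndef RM(f):\n    a=np.array(f["rotation"]); return a if a.ndim==2 else Rotation.from_euler("xyz",a).as_matrix()\ndef ray/; s/np.array(f\["rotation"\])@d/RM(f)@d/; s/np.array(f\["rotation"\]).T/RM(f).T/' h.py
python3 - <<'E'
from h import *
for n in("top","side"):
    f=r.grab_frame(n);save(f,n+"0.png");print(n,np.round(f["xyz"],3),f["rotation"])
    for l,z in Z.items():
        t=r.tip_of(f,l)
        for x in t[:2]: print(l,round(x["p"],2),np.round(x["position"],1),np.round(at(f,x["position"],z),4))
E
```

```text
top [ 0.364 -0.024  1.112] [ 0.16350995  0.01908487 -1.56035533]
test_box 0.76 [265.3 186. ] [0.5997 0.0481 0.    ]
dial_axis 0.58 [264.5 191.6] [0.5726 0.046  0.06  ]
post 0.91 [288.8 179.7] [ 0.5964 -0.0148  0.091 ]
pointer_tip 0.76 [295.2 181.4] [ 0.5974 -0.0305  0.068 ]
red_marker 0.22 [125.1 162.1] [0.6462 0.4003 0.06  ]
marker_tip 0.47 [268.4 157.8] [0.6582 0.0373 0.066 ]
test_button_top 0.67 [294.8 215. ] [ 0.511 -0.03   0.082]
radio_knob 0.46 [221.  198.9] [0.5533 0.1543 0.06  ]
fuse_jar 0.9 [454.9 173.3] [ 0.6366 -0.4493  0.    ]
speaker 0.72 [124.4 165.5] [0.6529 0.4257 0.    ]
plug_box 0.64 [460.6 248. ] [ 0.4412 -0.453   0.    ]
aerial 0.89 [213.6 171.9] [0.6371 0.1867 0.    ]
aerial 0.63 [295.5 213.4] [ 0.527  -0.0322  0.    ]
screwdriver 0.58 [332.9 194.2] [ 0.5788 -0.1302  0.    ]
side [ 0.441 -0.953  1.212] [ 0.70729403 -0.0131519  -0.09361383]
test_box 0.87 [296.3 217.6] [0.6    0.0368 0.    ]
dial_axis 0.96 [288.8 202.6] [0.5762 0.0481 0.06  ]
post 0.61 [296.3 211.4] [ 0.5907 -0.0144  0.091 ]
pointer_tip 0.68 [297.  223.5] [ 0.5906 -0.041   0.068 ]
red_marker 0.53 [331.9 362.4] [ 0.627  -0.4707  0.06  ]
red_marker 0.16 [318.  202.5] [0.6645 0.0412 0.06  ]
marker_tip 0.61 [232.9 128.6] [0.4184 0.3973 0.066 ]
marker_tip 0.39 [314.6 204.2] [0.6521 0.0302 0.066 ]
test_button_top 0.45 [272.6 218.7] [ 0.5206 -0.0286  0.082 ]
radio_knob 0.5 [277.5 180.1] [0.5506 0.1445 0.06  ]
fuse_jar 0.93 [333.1 364.1] [ 0.639  -0.4505  0.    ]
speaker 0.66 [302.7 134. ] [0.668  0.4247 0.    ]
speaker 0.38 [286.  201.1] [0.575  0.1073 0.    ]
plug_box 0.89 [252.9 373.1] [ 0.435  -0.4563  0.    ]
screwdriver 0.95 [295.2 263.9] [ 0.5772 -0.1352  0.    ]
screwdriver 0.22 [291.8 211.8] [0.5886 0.0613 0.    ]
```

View pics/side0.png

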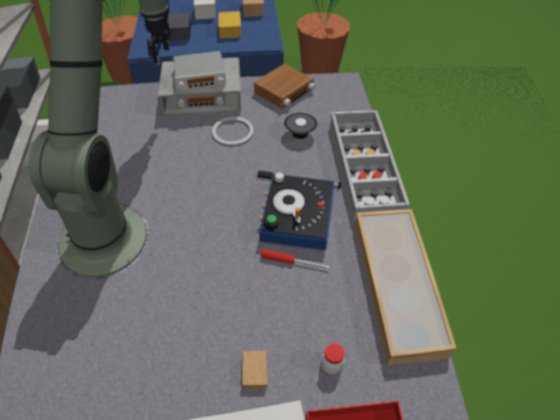

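```bash
cat >> h.py <<'E'
def masks(f):
    h=cv2.cvtColor(f["color"],cv2.COLOR_RGB2HSV).astype(int);H,S,V=h[...,0],h[...,1],h[...,2]
    return dict(red=((H<5)|(H>174))&(S>150)&(V>90),green=(H>45)&(H<85)&(S>120)&(V>60),orange=(H>6)&(H<22)&(S>130)&(V>90),white=(S<45)&(V>170),blue=(H>100)&(H<130)&(S>110)&(V>40))
def blobs(f,c,roi):
    m=masks(f)[c].astype(np.uint8);k=np.zeros_like(m);k[roi[1]:roi[3],roi[0]:roi[2]]=1
    n,_,s,ce=cv2.connectedComponentsWithStats(m*k)
    return [(int(s[i,4]),tuple(np.round(ce[i],1)),s[i,:4].tolist()) for i in range(1,n) if s[i,4]>3]
ROI=dict(top=(200,120,335,240),side=(250,165,345,250))
E
python3 - <<'E'
from h import *
out=[]
for n in("top","side"):
    f=r.grab_frame(n);R=ROI[n];save(f,n+"1.png",R,4 )
    for c in("red","green","orange","white"): print(n,c,blobs(f,c,R))
a=cv2.imread("pics/top1.png");b=cv2.imread("pics/side1.png")
H=np.zeros((600,800,3),np.uint8)
a=cv2.resize(a,(400,int(a.shape[0]*400/a.shape[1])));b=cv2.resize(b,(395,int(b.shape[0]*395/b.shape[1])))
H[:a.shape[0],:400]=a;H[:b.shape[0],405:]=b;cv2.imwrite("pics/both1.png",H[:400])
E
```

```text
top red [(39, (np.float64(270.8), np.float64(154.3)), [268, 150, 6, 9]), (339, (np.float64(326.4), np.float64(214.0)), [317, 195, 18, 37])]
top green [(115, (np.float64(292.8), np.float64(213.5)), [287, 208, 13, 12])]
top orange [(39, (np.float64(290.1), np.float64(181.0)), [287, 178, 7, 8]), (16, (np.float64(237.8), np.float64(216.4)), [235, 215, 6, 4]), (17, (np.float64(256.7), np.float64(221.5)), [254, 220, 6, 4]), (17, (np.float64(275.7), np.float64(226.5)), [273, 225, 6, 4])]
top white [(631, (np.float64(317.8), np.float64(145.3)), [292, 129, 43, 37]), (932, (np.float64(208.1), np.float64(161.4)), [200, 130, 26, 78]), (4, (np.float64(207.5), np.float64(130.0)), [206, 130, 4, 1]), (144, (np.float64(257.1), np.float64(134.0)), [241, 130, 34, 10]), (6, (np.float64(259.0), np.float64(130.5)), [258, 130, 3, 2]), (129, (np.float64(278.7), np.float64(138.3)), [270, 130, 18, 15]), (5, (np.float64(287.0), np.float64(131.2)), [285, 131, 5, 2]), (5, (np.float64(311.4), np.float64(131.2)), [310, 131, 4, 2]), (11, (np.float64(332.4), np.float64(132.5)), [331, 131, 4, 4]), (8, (np.float64(229
[... 365 characters left out ...]
 2]), (95, (np.float64(222.0), np.float64(197.6)), [217, 193, 11, 11]), (21, (np.float64(228.7), np.float64(227.7)), [226, 225, 6, 6]), (21, (np.float64(253.1), np.float64(226.9)), [251, 224, 5, 6]), (96, (np.float64(328.1), np.float64(235.7)), [319, 226, 16, 14]), (78, (np.float64(300.4), np.float64(237.3)), [291, 233, 25, 7])]
side red [(14, (np.float64(320.0), np.float64(204.1)), [318, 203, 6, 3])]
side green [(69, (np.float64(271.0), np.float64(218.9)), [267, 215, 9, 9])]
side orange [(29, (np.float64(297.3), np.float64(212.4)), [296, 209, 4, 9])]
side white [(31, (np.float64(279.0), np.float64(175.0)), [276, 173, 7, 5]), (358, (np.float64(288.6), np.float64(201.0)), [275, 190, 29, 24])]
```

View pics/both1.png

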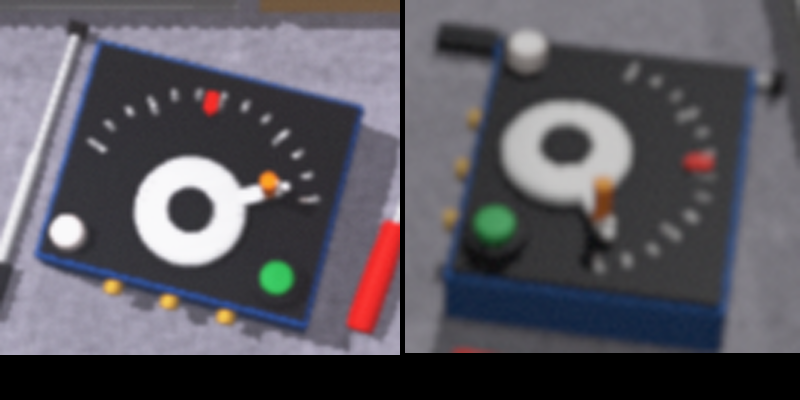

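```bash
cat > fit.py <<'E'
from h import *
from scipy.optimize import least_squares
T=r.grab_frame("top");S=r.grab_frame("side")
c=[(98,40),(361,107),(305,326),(38,256)];c=[(200+u/2.963,120+v/2.963) for u,v in c]
cw=[(.1,.12),(.1,-.12),(-.1,-.12),(-.1,.12)]
def g(p):return np.array([[np.cos(p),-np.sin(p)],[np.sin(p),np.cos(p)]])
def W(p,b,z):return np.r_[p[:2]+g(p[2])@np.array(b),z]
pol=lambda rr,a:(-.03+rr*np.cos(a),rr*np.sin(a))
def res(p):
    e=[]
    for px,b in zip(c,cw): e.append((proj(T,W(p,b,.06))-px)*.5)
    e.append(proj(T,W(p,(-.03,0),.073))-(264.0,191.0))
    for f,red,ora,gr in((T,(270.8,154.3),(290.1,181.0),(292.8,213.5)),(S,(320,204.1),(297.3,212.4),(271,218.9))):
        d=p[7:9] if f is S else np.zeros(2)
        e+= [proj(f,W(p,pol(.0955,p[4]),.065))+d-red,proj(f,W(p,pol(.068,p[3]),.1 if f is T else .092))+d-ora,proj(f,W(p,p[5:7],.081))+d-gr]
    return np.ravel(e)
s=least_squares(res,[.6,.04,-.2,-.9,.2,-.07,-.09,0,0]);p=s.x
print(np.round(p,4));print(np.round(s.fun.reshape(-1,2),1).tolist())
print("axis",W(p,(-.03,0),.06),"post",W(p,pol(.068,p[3]),.091),"postgoal",W(p,pol(.068,p[4]),.091),"btn",W(p,p[5:7],.082))
E
python3 fit.py
```

```text
[ 0.6011  0.0393 -0.2473 -1.0344  0.0898 -0.068  -0.084   0.6689  0.3903]
[[-0.4, -0.8], [0.8, -0.7], [0.5, 0.5], [-1.2, 0.1], [-0.1, -0.2], [-0.1, 0.5], [0.2, -0.1], [0.2, 0.1], [-0.2, 0.0], [0.1, 0.2], [0.1, -0.3]]
axis [0.57196345 0.04664642 0.06      ] post [ 0.59134828 -0.01853201  0.091     ] postgoal [0.63912187 0.0359812  0.091     ] btn [ 0.51457443 -0.02552478  0.082     ]
```

```bash
cat > plan.py <<'E'
from h import *
def plan(tx,ty,tz,tyaw,n,start=None,dec=3):
    if start is None:
        o=r.observe();P=np.array(o["tool_pos"]);yaw=o["tool_rot"][2]
        print(round(o["clock"],2),P.round(4),np.round(o["tool_rot"],3),"F",np.round(o["wrist_force"],1),"j",np.round(o["joints"],2))
    else: P=np.array(start[:3]);yaw=start[3]
    dP=(np.array([tx,ty,tz])-P)/n;dy=(tyaw-yaw)/n;rows=[]
    for i in range(n):
        c,s=np.cos(yaw),np.sin(yaw)
        rows.append([0]+[round(v/.5,dec) for v in(dP[0]*c+dP[1]*s,dP[0]*s-dP[1]*c,-dP[2])]+[0,0,round(-dy/np.pi,dec)])
        yaw+=dy
    for i in range(0,n,8): print(rows[i:i+8])
E
python3 -c "
from plan import *
plan(.5626,-.0271,.23,.289,16)"
```

```text
1.8 [0.1828 0.5977 0.1999] [-3.142 -0.     2.845] F [-0.5 -0.2 -0.4] j [-1.34  0.52 -0.04  1.6   0.02  1.02 -0.11]
[[0, np.float64(-0.068), np.float64(-0.061), np.float64(-0.004), 0, 0, np.float64(0.051)], [0, np.float64(-0.077), np.float64(-0.049), np.float64(-0.004), 0, 0, np.float64(0.051)], [0, np.float64(-0.084), np.float64(-0.036), np.float64(-0.004), 0, 0, np.float64(0.051)], [0, np.float64(-0.089), np.float64(-0.022), np.float64(-0.004), 0, 0, np.float64(0.051)], [0, np.float64(-0.091), np.float64(-0.008), np.float64(-0.004), 0, 0, np.float64(0.051)], [0, np.float64(-0.091), np.float64(0.006), np.float64(-0.004), 0, 0, np.float64(0.051)], [0, np.float64(-0.089), np.float64(0.021), np.float64(-0.004), 0, 0, np.float64(0.051)], [0, np.float64(-0.085), np.float64(0.035), np.float64(-0.004), 0, 0, np.float64(0.051)]]
[[0, np.float64(-0.078), np.float64(0.048), np.float64(-0.004), 0, 0, np.float64(0.051)], [0, np.float64(-0.069), np.float64(0.06), np.float64(-0.004), 0, 0, np.float64(0.051)], [0, np.float64(-0.059), np.float64(0.07), np.float64(-0.004), 0, 0, np.float64(0.051)], [0, np.float64(-0.047), np.float64(0.078), np.float64(-0.004), 0, 0, np.float64(0.051)], [0, np.float64(-0.034), np.float64(0.085), np.float64(-0.004), 0, 0, np.float64(0.051)], [0, np.float64(-0.02), np.float64(0.089), np.float64(-0.004), 0, 0, np.float64(0.051)], [0, np.float64(-0.006), np.float64(0.091), np.float64(-0.004), 0, 0, np.float64(0.051)], [0, np.float64(0.009), np.float64(0.091), np.float64(-0.004), 0, 0, np.float64(0.051)]]
```

play_rows(
  motion=[
    [[0, -0.068, -0.061, -0.008, 0, 0, 0.051], [0, -0.077, -0.049, -0.008, 0, 0, 0.051], [0, -0.084, -0.036, -0.008, 0, 0, 0.051], [0, -0.089, -0.022, -0.008, 0, 0, 0.051], [0, -0.091, -0.008, -0.008, 0, 0, 0.051], [0, -0.091, 0.006, -0.004, 0, 0, 0.051], [0, -0.089, 0.021, -0.004, 0, 0, 0.051], [0, -0.085, 0.035, -0.004, 0, 0, 0.051]],
  ],
)

```text
clock: 2.8
tool_pos: [0.3731, 0.2836, 0.2262]
tool_rot: [3.141, -0.001, 1.558]
wrist_force: [0.5, 0.7, -0.1]
opening: 0.001
grip_force: 0.0
```

play_rows(
  motion=[
    [[0, -0.078, 0.048, 0, 0, 0, 0.051], [0, -0.069, 0.06, 0, 0, 0, 0.051], [0, -0.059, 0.07, 0, 0, 0, 0.051], [0, -0.047, 0.078, 0, 0, 0, 0.051], [0, -0.034, 0.085, 0, 0, 0, 0.051], [0, -0.02, 0.089, 0, 0, 0, 0.051], [0, -0.006, 0.091, 0, 0, 0, 0.051], [0, 0.009, 0.091, 0, 0, 0, 0.051]],
  ],
)

```text
clock: 3.8
tool_pos: [0.5616, -0.0295, 0.2261]
tool_rot: [-3.141, -0.0, 0.276]
wrist_force: [0.1, 1.3, -0.1]
opening: -0.001
grip_force: 0.0
```

```bash
sed -i 's/\[round(v/[float(round(v/;s/,dec) for/,dec)) for/;s/round(-dy\/np.pi,dec)/float(round(-dy\/np.pi,dec))/' plan.py; python3 -c "
from plan import *
plan(.5626,-.0271,.1,.289,8)"
```

```text
3.8 [ 0.5616 -0.0295  0.2261] [-3.141 -0.     0.276] F [ 0.1  1.3 -0.1] j [-0.56  0.48  0.72  1.76 -0.36  1.03 -1.  ]
[[0, 0.0, -0.001, 0.032, 0, 0, -0.001], [0, 0.0, -0.001, 0.032, 0, 0, -0.001], [0, 0.0, -0.001, 0.032, 0, 0, -0.001], [0, 0.0, -0.001, 0.032, 0, 0, -0.001], [0, 0.0, -0.001, 0.032, 0, 0, -0.001], [0, 0.0, -0.001, 0.032, 0, 0, -0.001], [0, 0.0, -0.001, 0.032, 0, 0, -0.001], [0, 0.0, -0.001, 0.032, 0, 0, -0.001]]
```

play_rows(
  motion=[
    [[0, 0.001, -0.001, 0.032, 0, 0, -0.001], [0, 0.0, -0.001, 0.032, 0, 0, -0.001], [0, 0.0, -0.001, 0.032, 0, 0, -0.001], [0, 0.0, -0.001, 0.032, 0, 0, -0.001], [0, 0.0, -0.001, 0.032, 0, 0, 0], [0, 0.0, 0, 0.032, 0, 0, 0], [0, 0.0, 0, 0.032, 0, 0, 0], [0, 0.0, 0, 0.03, 0, 0, 0]],
  ],
)

```text
clock: 4.8
tool_pos: [0.5606, -0.0258, 0.0978]
tool_rot: [3.142, 0.0, 0.294]
wrist_force: [0.2, -0.3, 0.6]
opening: 0.001
grip_force: 0.0
```

```bash
python3 -c "
from h import *
A=[]
for n in('top','side'):
    f=r.grab_frame(n);R=ROI[n];c=f['color'][R[1]:R[3],R[0]:R[2],::-1];A.append(cv2.resize(c,(400,380),interpolation=cv2.INTER_CUBIC))
cv2.imwrite('pics/b2.png',np.hstack(A))
o=r.observe();print(o['tool_pos'],o['tool_rot'],o['wrist_force'])"
```

```text
[ 0.55989856 -0.0258529   0.09731234] [-3.14125486e+00  2.03223808e-03  2.93672047e-01] [ 0.35680567 -0.54996482  0.32078027]
```

View pics/b2.png

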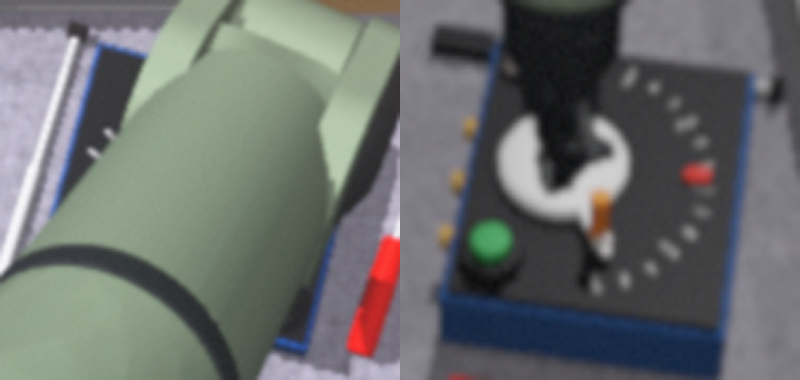

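```bash
python3 -c "
from plan import *
f=r.grab_frame('side');print(proj(f,[.5603,-.0258,.0976]),at(f,(287,207),.0976))
plan(.5626,-.0271,.080,.289,2)"
```

```text
[286.31472802 213.60810948] [ 0.56481054 -0.00106729  0.0976    ]
4.95 [ 0.5603 -0.026   0.0982] [-3.142e+00  1.000e-03  2.930e-01] F [-0.6 -0.7 -0.7] j [-0.47  0.64  0.59  1.88 -0.49  0.77 -0.88]
[[0, 0.002, 0.002, 0.018, 0, 0, 0.001], [0, 0.002, 0.002, 0.018, 0, 0, 0.001]]
```

```bash
python3 -c "
from h import *
f=r.grab_frame('side');c=f['color'][165:245,255:335,::-1].copy();c=cv2.resize(c,(640,640),interpolation=cv2.INTER_CUBIC)[:600]
u=np.round((proj(f,[.5603,-.0258,.098])-(255,165)+.5)*8).astype(int);cv2.circle(c,tuple(u.tolist()),4,(255,0,255),-1)
c=np.clip(c.astype(float)*1.8,0,255);cv2.imwrite('pics/b3.png',c)"
```

```text
[ WARN:0@0.747] global loadsave.cpp:1063 imwrite_ Unsupported depth image for selected encoder is fallbacked to CV_8U.
```

View pics/b3.png

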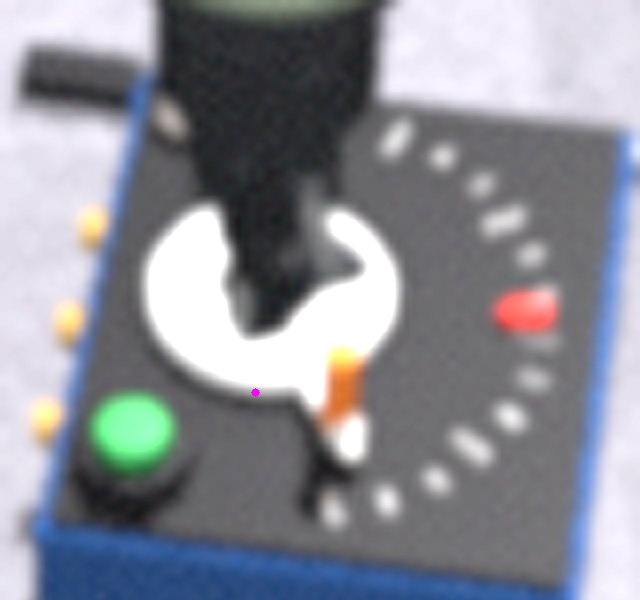

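```bash
python3 -c "
from h import *
f=r.grab_frame('side')
for z in(.2,.213,.24):print(z,proj(f,[.183,.5977,z]))
print(proj(f,[.5603,-.0258,.098]),proj(f,[.5603,-.0258,.138]),proj(f,[.5603,.0,.098]))
a=cv2.imread('pics/side0.png')[0:80,130:190];cv2.imwrite('pics/b4.png',np.clip(cv2.resize(a,None,fx=7,fy=7,interpolation=cv2.INTER_CUBIC)*1.0*1.8,0,255).astype(np.uint8))
"
```

```text
0.2 [163.344852    67.52082035]
0.213 [162.82758186  64.44802539]
0.24 [161.7441866   57.97919502]
[286.31780085 213.51856778] [286.63134718 204.37095079] [285.41998913 206.72910743]
```

View pics/b4.png

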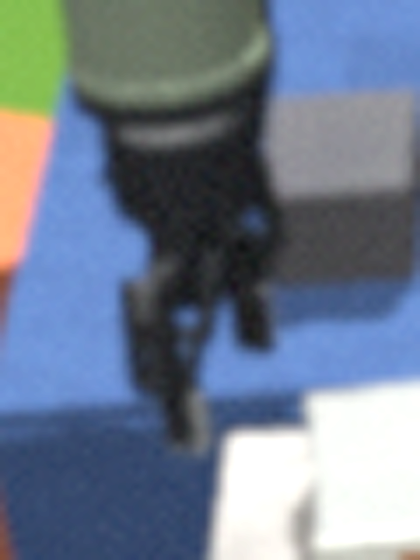

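play_rows(
  motion=[
    [[0, 0.002, 0.002, 0.007, 0, 0, 0.001], [0, 0.002, 0.002, 0.007, 0, 0, 0.001], [0, 0, 0, 0.007, 0, 0, 0], [0, 0, 0, 0.007, 0, 0, 0], [0, 0, 0, 0.006, 0, 0, 0], [0, 0, 0, 0.003, 0, 0, 0], [0, 0, 0, 0.003, 0, 0, 0], [0, 0, 0, 0.002, 0, 0, 0]],
  ],
)

```text
clock: 6.05
tool_pos: [0.5631, -0.0272, 0.0778]
tool_rot: [3.142, -0.0, 0.288]
wrist_force: [0.0, -0.0, 0.3]
opening: -0.005
grip_force: 0.0
```

play_rows(
  motion=[
    [[0, 0, 0, 0.003, 0, 0, 0], [0, 0, 0, 0.003, 0, 0, 0], [0, 0, 0, 0.002, 0, 0, 0], [0, 0, 0, 0.002, 0, 0, 0], [0, 0, 0, 0.002, 0, 0, 0], [0, 0, 0, 0.002, 0, 0, 0], [0, 0, 0, 0, 0, 0, 0], [0, 0, 0, 0, 0, 0, 0]],
  ],
)

```text
clock: 7.05
tool_pos: [0.5631, -0.0272, 0.0709]
tool_rot: [3.142, 0.0, 0.288]
wrist_force: [-0.8, 0.3, 0.4]
opening: 0.001
grip_force: 0.0
```

```bash
python3 -c "
from h import *
f=r.grab_frame('side');g=cv2.cvtColor(f['color'],cv2.COLOR_RGB2GRAY)
print('cols',list(range(276,302,2)))
for v in range(190,226):print(v,g[v,276:302:2])
print(proj(f,[.5631,-.0272,.071]),proj(f,[.5631,-.0272,.103]))
print(r.observe()['wrist_force'])"
```

```text
cols [276, 278, 280, 282, 284, 286, 288, 290, 292, 294, 296, 298, 300]
190 [54 53 31 20 27 27 21 24 24 24 24 46 59]
191 [55 88 64 21 27 23 20 22 23 24 26 67 62]
192 [ 72 138 103  19  23  27  22  23  24  24  40 113  90]
193 [108 174 123  21  24  26  23  25  31  32  52 153 137]
194 [146 191 135  24  24  23  23  27  36  46  61 172 177]
195 [175 197 153  40  21  25  19  23  37  50  64 176 197]
196 [189 198 176  74  23  21  19  24  36  57  75 181 204]
197 [195 200 192 112  27  21  20  24  37  64 103 193 207]
198 [197 200 200 134  27  21  18  23  34  70 131 201 207]
199 [198 201 202 137  23  19  20  19  33  69 135 203 208]
200 [198 201 200 135  26  22  19  18  30  67 122 196 207]
201 [198 201 202 149  37  19  22  20  32  65 102 175 203]
202 [197 200 202 173  65  21  22  27  34  61  85 138 186]
203 [195 201 203 191  98  22  26  31  44  57  74  94 150]
204 [192 202 203 200 125  21  24  37  47  49  70  64 108]
205 [186 200 202 203 136  26  24  34  39  42  66  61  78]
206 [174 197 202 203 137  36  21  25  30  35  65  71  84]
207 [155 190 200 203 137  50  24  23  28  44  72 105 117]
208 [124 17
[... 384 characters left out ...]
8  75  63]
215 [ 60  53  52  46  44  47  33  34  67 140  85  78  65]
216 [ 68  55  53  53  48  49  49  46  45 101  82  94  82]
217 [ 81  55  57  56  55  56  55  53  39  66  90 125 111]
218 [ 86  53  58  57  56  56  56  58  43  51 102 145 125]
219 [ 83  57  56  57  58  57  59  58  50  42 102 155 121]
220 [ 72  58  54  57  58  57  58  57  51  33  90 166 121]
221 [ 64  55  55  58  58  59  58  58  53  29  63 150 112]
222 [ 56  50  55  58  58  59  60  61  54  25  36 104  85]
223 [53 43 54 58 60 60 60 60 52 22 17 52 61]
224 [42 39 58 57 59 60 59 61 52 20 22 29 56]
225 [30 44 58 59 60 60 59 61 47 25 39 41 58]
[287.11905994 219.78869655] [287.3793721  212.70744203]
[0.25400459 0.37211943 0.66101047]
```

play_rows(
  motion=[
    [[0, 0, 0, 0.002, 0, 0, 0], [0, 0, 0, 0.002, 0, 0, 0], [0, 0, 0, 0.002, 0, 0, 0], [0, 0, 0, 0.002, 0, 0, 0], [0, 0, 0, 0.002, 0, 0, 0], [0, 0, 0, 0.002, 0, 0, 0], [0, 0, 0, 0.002, 0, 0, 0], [0, 0, 0, 0, 0, 0, 0]],
  ],
)

```text
clock: 8.1
tool_pos: [0.5631, -0.0272, 0.0638]
tool_rot: [3.142, 0.0, 0.288]
wrist_force: [0.1, 0.5, 0.4]
opening: -0.001
grip_force: 0.0
```

```bash
python3 -c "
from h import *
f=r.grab_frame('side');c=f['color'][180:240,260:320,::-1].copy();c=cv2.resize(c,(600,600),interpolation=cv2.INTER_CUBIC)
u=np.round((proj(f,r.observe()['tool_pos'])-(260,180)+.5)*10).astype(int);cv2.circle(c,tuple(u.tolist()),4,(255,0,255),-1)
cv2.imwrite('pics/b5.png',c)"
```

```text
(no output)
```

View pics/b5.png

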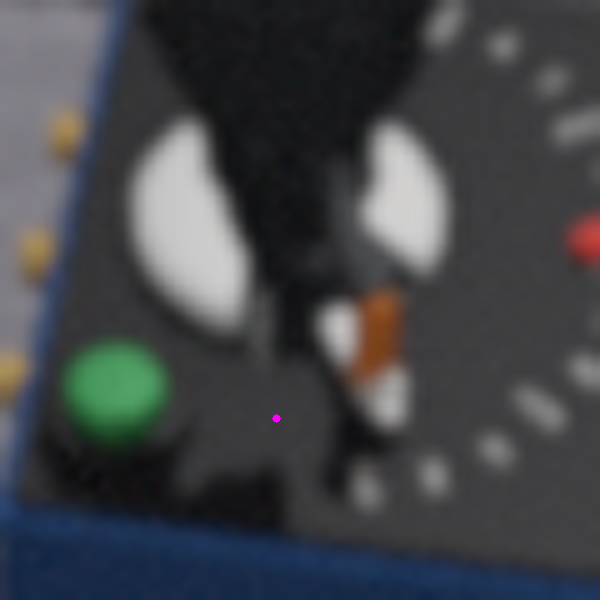

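play_rows(
  motion=[
    [[0, 0, 0, 0.002, 0, 0, 0], [0, 0, 0, 0.002, 0, 0, 0], [0, 0, 0, 0.002, 0, 0, 0], [0, 0, 0, 0.001, 0, 0, 0], [0, 0, 0, 0.001, 0, 0, 0], [0, 0, 0, 0.001, 0, 0, 0], [0, 0, 0, 0.001, 0, 0, 0], [0, 0, 0, 0, 0, 0, 0]],
  ],
)

```text
clock: 9.15
tool_pos: [0.5631, -0.0272, 0.0589]
tool_rot: [3.142, 0.0, 0.288]
wrist_force: [0.6, -0.3, -0.2]
opening: 0.003
grip_force: 0.0
```

play_rows(
  motion=[
    [[0, 0, 0, 0.002, 0, 0, 0], [0, 0, 0, 0.002, 0, 0, 0], [0, 0, 0, 0.002, 0, 0, 0], [0, 0, 0, 0.002, 0, 0, 0], [0, 0, 0, 0.002, 0, 0, 0], [0, 0, 0, 0.002, 0, 0, 0], [0, 0, 0, 0.002, 0, 0, 0], [0, 0, 0, 0, 0, 0, 0]],
  ],
)

```text
clock: 10.15
tool_pos: [0.5631, -0.0271, 0.0518]
tool_rot: [-3.142, 0.0, 0.288]
wrist_force: [-0.7, 0.1, -0.2]
opening: -0.0
grip_force: 0.0
```

```bash
python3 -c "
from h import *
f=r.grab_frame('side');o=r.observe();print(o['tool_pos'],o['wrist_force'])
g=cv2.cvtColor(f['color'],cv2.COLOR_RGB2GRAY)
print('cols',list(range(280,302,2)))
for v in range(202,232):print(v,g[v,280:302:2])
P=o['tool_pos']
for h in(0,.02,.03,.04):print(proj(f,P+np.array([0,0,h])))"
```

```text
[ 0.5631233  -0.02715388  0.05189211] [-0.43673633  0.47595051 -0.12201184]
cols [280, 282, 284, 286, 288, 290, 292, 294, 296, 298, 300]
202 [196 131  27  21  22  19  40  66 127 201 208]
203 [202 152  35  18  17  22  38  75 152 206 208]
204 [203 163  43  21  19  18  37  74 151 206 208]
205 [202 172  46  20  19  20  39  69 131 196 207]
206 [203 182  63  19  23  22  35  66 104 172 198]
207 [201 191  93  23  24  28  40  64  84 129 170]
208 [195 195 117  21  25  37  46  58  73  85 123]
209 [182 191 119  25  25  40  46  52  71  64  73]
210 [159 175 107  28  21  31  34  42  67  62  44]
211 [123 148  93  45  22  23  29  40  64  61  43]
212 [ 81 112  80  62  23  20  27  56  64  66  53]
213 [ 51  72  70  69  24  21  42 102  73  70  62]
214 [ 44  48  65  67  25  23  59 139  85  76  65]
215 [ 53  48  65  65  26  26  60 133  86  77  67]
216 [54 54 65 63 25 27 43 98 82 95 82]
217 [ 54  57  62  65  29  35  35  67  89 127 110]
218 [ 56  56  63  66  39  48  41  50 103 145 126]
219 [ 55  57  60  63  51  55  50  42 103 156 121]
220 [ 54  58  58  59  57  58  52  32  90 166 121]
221 [ 55  58  57  59  59  59  54  27  65 151 112]
222 [ 54  58  57  60  60  60  52  24  35 104  86]
223 [55 58 58 54 55 59 52 22 21 52 62]
224 [57 54 51 40 48 59 52 23 22 30 55]
225 [51 43 35 22 35 57 49 26 42 43 62]
226 [38 30 23 22 28 53 41 33 68 56 63]
227 [26 21 19 16 23 47 35 38 95 64 63]
228 [ 22  21  20  15  23  48  38  42 112  74  61]
229 [ 20  22  18  22  25  52  49  49 116  81  61]
230 [19 19 20 20 28 57 58 57 95 76 61]
231 [20 19 18 18 34 58 60 58 72 66 60]
[286.97376739 223.89299476]
[287.13255975 219.58172526]
[287.21313017 217.39219595]
[287.2944966  215.17965608]
```

play_rows(
  motion=[
    [[0, 0.003, 0, 0, 0, 0, 0], [0, 0.003, 0, 0, 0, 0, 0], [0, 0.003, 0, 0, 0, 0, 0], [0, 0.003, 0, 0, 0, 0, 0], [0, 0.003, 0, 0, 0, 0, 0], [0, 0.003, 0, 0, 0, 0, 0], [0, 0.003, 0, 0, 0, 0, 0], [0, 0.003, 0, 0, 0, 0, 0]],
  ],
)

```text
clock: 11.2
tool_pos: [0.5745, -0.0238, 0.0519]
tool_rot: [-3.142, 0.0, 0.287]
wrist_force: [-1.8, -0.2, 1.5]
opening: 0.002
grip_force: 1.0
```

play_rows(
  motion=[
    [[0, 0.0047, 0.0012, 0, 0, 0, -0.011], [0, 0.0047, 0.0012, 0, 0, 0, -0.011], [0, 0.0047, 0.0012, 0, 0, 0, -0.011], [0, 0.0047, 0.0012, 0, 0, 0, -0.011], [0, 0.0047, 0.0012, 0, 0, 0, -0.011], [0, 0.0047, 0.0012, 0, 0, 0, -0.011], [0, 0.0047, 0.0012, 0, 0, 0, -0.011], [0, 0.0047, 0.0012, 0, 0, 0, -0.011]],
  ],
)

```text
clock: 12.2
tool_pos: [0.594, -0.0208, 0.0519]
tool_rot: [3.141, -0.0, 0.566]
wrist_force: [-0.1, -1.7, -0.8]
opening: -0.002
grip_force: 1.1
```

```bash
cat > meas.py <<'E'
from h import *
from scipy.optimize import least_squares
f=r.grab_frame('side')
bo=sorted(blobs(f,'orange',(280,180,345,235)))[-1:];br=blobs(f,'red',(300,180,335,225));print(bo,br)
o=r.observe();q=o['tool_pos'];a=np.array([.57196,.04665]);v=q[:2]-a
print('tcp',q.round(4),'yaw',round(o['tool_rot'][2],3),'F',o['wrist_force'].round(1),'rad',np.hypot(*v),'ang rel box',np.arctan2(v[1],v[0])+.2473)
if bo:
    px=np.array(bo[0][1])-(.67,.39)
    s=least_squares(lambda t:proj(f,[a[0]+.068*np.cos(t[0]-.2473),a[1]+.068*np.sin(t[0]-.2473),.092])-px,[-.3]);print('post angle',s.x,s.fun)
E
python3 meas.py
```

```text
[(4, (np.float64(303.0), np.float64(213.2)), [302, 212, 3, 3])] [(15, (np.float64(319.8), np.float64(204.1)), [317, 203, 7, 3])]
tcp [ 0.5942 -0.0206  0.0519] yaw 0.568 F [-0.6 -1.6 -0.4] rad 0.07082154160888067 ang rel box -1.00375832654984
post angle [-0.81793468] [-1.22507919 -2.34585876]
```

play_rows(
  motion=[
    [[0, 0.0047, 0.0012, 0, 0, 0, -0.011], [0, 0.0047, 0.0012, 0, 0, 0, -0.011], [0, 0.0047, 0.0012, 0, 0, 0, -0.011], [0, 0.0047, 0.0012, 0, 0, 0, -0.011], [0, 0.0047, 0.0012, 0, 0, 0, -0.011], [0, 0.0047, 0.0012, 0, 0, 0, -0.011], [0, 0.0047, 0.0012, 0, 0, 0, -0.011], [0, 0.0047, 0.0012, 0, 0, 0, -0.011]],
  ],
)

```text
clock: 13.25
tool_pos: [0.6115, -0.0124, 0.0519]
tool_rot: [3.142, -0.0, 0.843]
wrist_force: [-0.4, -1.6, -0.1]
opening: 0.001
grip_force: 1.0
```

play_rows(
  motion=[
    [[0, 0.0047, 0.0012, 0, 0, 0, -0.011], [0, 0.0047, 0.0012, 0, 0, 0, -0.011], [0, 0.0047, 0.0012, 0, 0, 0, -0.011], [0, 0.0047, 0.0012, 0, 0, 0, -0.011], [0, 0.0047, 0.0012, 0, 0, 0, -0.011], [0, 0.0047, 0.0012, 0, 0, 0, -0.011], [0, 0.0047, 0.0012, 0, 0, 0, -0.011], [0, 0.0047, 0.0012, 0, 0, 0, -0.011]],
  ],
)

```text
clock: 14.25
tool_pos: [0.6261, 0.0002, 0.0519]
tool_rot: [3.141, -0.0, 1.119]
wrist_force: [0.2, -1.9, 1.0]
opening: -0.003
grip_force: 1.0
```

```bash
python3 meas.py; python3 -c "
from h import *
f=r.grab_frame('side');c=f['color'][180:240,265:345,::-1];cv2.imwrite('pics/b6.png',cv2.resize(c,(800,600),interpolation=cv2.INTER_CUBIC))"
```

```text
[] [(16, (np.float64(319.8), np.float64(203.9)), [318, 202, 6, 4])]
tcp [6.263e-01 5.000e-04 5.190e-02] yaw 1.121 F [ 0.2 -2.3  0.9] rad 0.07127416347667442 ang rel box -0.45733931178164877
```

View pics/b6.png

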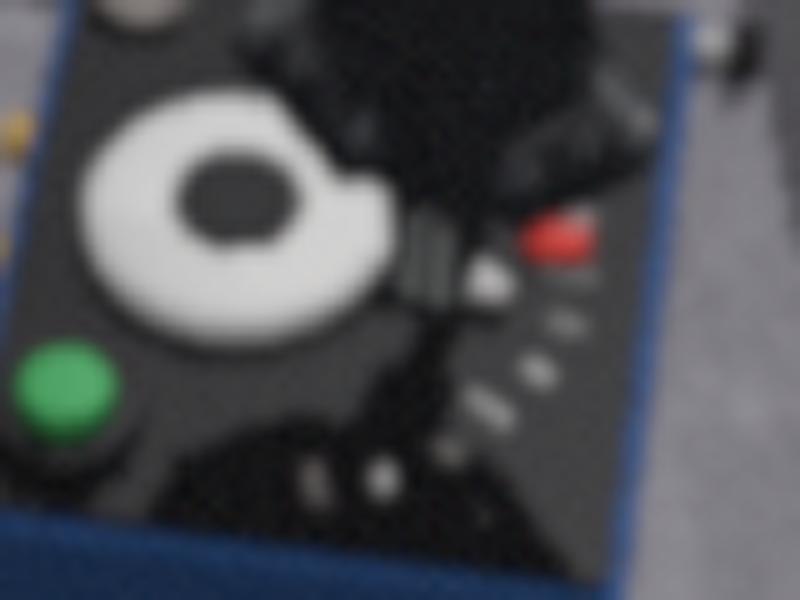

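play_rows(
  motion=[
    [[0, 0.0047, 0.0012, 0, 0, 0, -0.011], [0, 0.0047, 0.0012, 0, 0, 0, -0.011], [0, 0.0047, 0.0012, 0, 0, 0, -0.011], [0, 0.0047, 0.0012, 0, 0, 0, -0.011], [0, 0.0047, 0.0012, 0, 0, 0, -0.011], [0, 0.0047, 0.0012, 0, 0, 0, -0.011], [0, 0, 0, 0, 0, 0, 0], [0, 0, 0, 0, 0, 0, 0]],
  ],
)

```text
clock: 15.35
tool_pos: [0.6345, 0.0121, 0.052]
tool_rot: [3.141, -0.0, 1.324]
wrist_force: [0.3, 0.4, -0.3]
opening: -0.001
grip_force: 0.0
```

```bash
python3 meas.py; python3 -c "
from h import *
f=r.grab_frame('side');c=f['color'][180:240,265:345,::-1];cv2.imwrite('pics/b7.png',cv2.resize(c,(800,600),interpolation=cv2.INTER_CUBIC))
a=np.array([.57196,.04665])
for l in('pointer_tip','marker_tip'):
  for x in r.tip_of(f,l):print(l,x)
for t in(-.1,0,.1,.2):print(t,proj(f,[a[0]+.085*np.cos(t-.2473),a[1]+.085*np.sin(t-.2473),.068])+(.67,.39))"
```

```text
[] [(15, (np.float64(319.9), np.float64(204.0)), [318, 202, 6, 4])]
tcp [0.6345 0.012  0.052 ] yaw 1.324 F [-0.3 -0.8 -0.1] rad 0.07147924954336975 ang rel box -0.25812713737198945
pointer_tip {'position': [317.1, 205.7], 'p': 0.68}
marker_tip {'position': [317.4, 205.9], 'p': 0.57}
marker_tip {'position': [330.2, 363.8], 'p': 0.54}
-0.1 [315.80691047 207.28723866]
0 [316.25522795 205.18747893]
0.1 [316.41971717 203.06781632]
0.2 [316.30180846 200.94968323]
```

View pics/b7.png

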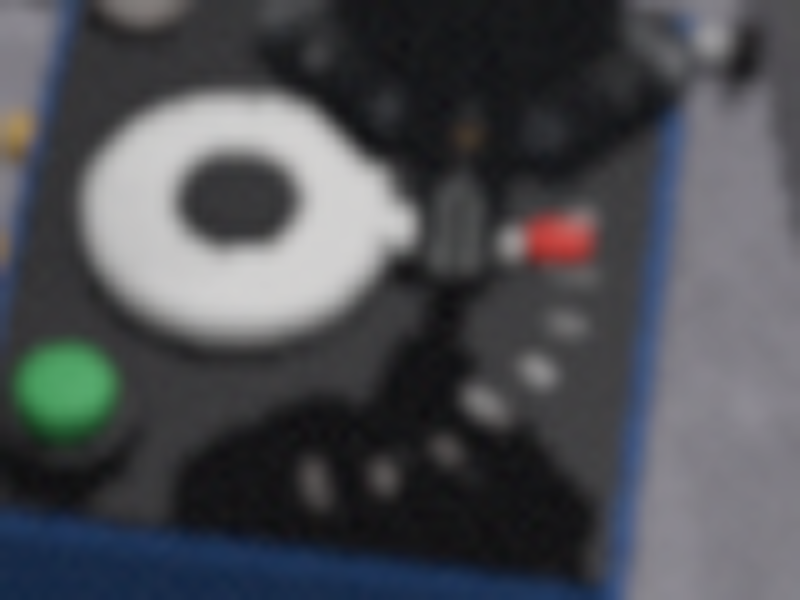

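play_rows(
  motion=[
    [[0, -0.01, 0, 0, 0, 0, 0], [0, -0.02, 0, 0, 0, 0, 0], [0, -0.02, 0, 0, 0, 0, 0], [0, 0, 0, -0.06, 0, 0, 0], [0, 0, 0, -0.08, 0, 0, 0], [0, 0, 0, -0.08, 0, 0, 0], [0, -0.04, 0, -0.06, 0, 0, 0], [0, -0.08, 0, 0, 0, 0, 0]],
  ],
)

```text
clock: 16.55
tool_pos: [0.6146, -0.0706, 0.1942]
tool_rot: [3.138, -0.001, 1.326]
wrist_force: [0.5, -0.0, -0.2]
opening: -0.001
grip_force: 0.0
```

play_rows(
  motion=[
    [[0, -0.1, 0, 0, 0, 0, 0], [0, -0.1, 0, 0, 0, 0, 0], [0, -0.1, 0, 0, 0, 0, 0], [0, -0.1, 0, 0, 0, 0, 0], [0, -0.1, 0, 0, 0, 0, 0], [0, -0.05, 0, 0, 0, 0, 0], [0, 0, 0, 0, 0, 0, 0], [0, 0, 0, 0, 0, 0, 0]],
  ],
)

```text
clock: 17.55
tool_pos: [0.5465, -0.3367, 0.1918]
tool_rot: [-3.141, -0.0, 1.324]
wrist_force: [-0.7, 0.2, 0.8]
opening: -0.004
grip_force: 0.0
```

```bash
python3 - <<'E'
from h import *
o=r.observe();print(o['clock'],o['tool_pos'],o['tool_rot'])
A=[]
for n in('top','side'):
    f=r.grab_frame(n);R=ROI[n]
    for c in('red','green','orange'):print(n,c,[b for b in blobs(f,c,R)])
    c=f['color'][R[1]:R[3],R[0]:R[2],::-1]
    b=(240,140,290,190) if n=='top' else (285,185,335,235)
    A.append(cv2.resize(f['color'][b[1]:b[3],b[0]:b[2],::-1],(400,400),interpolation=cv2.INTER_CUBIC))
    for l in('dial_axis','post','pointer_tip','marker_tip','test_button_top'):
        t=r.tip_of(f,l);print(l,[(round(x['p'],2),np.round(x['position'],1)) for x in t[:2]])
cv2.imwrite('pics/b8.png',np.hstack(A))
E
```

```text
17.55 [ 0.5464845  -0.33669858  0.1918067 ] [-3.14148113e+00 -4.96175786e-04  1.32442211e+00]
top red [(35, (np.float64(270.8), np.float64(154.1)), [268, 151, 6, 7]), (337, (np.float64(326.4), np.float64(213.9)), [317, 195, 18, 37])]
top green [(115, (np.float64(292.9), np.float64(213.5)), [287, 208, 13, 12])]
top orange [(48, (np.float64(270.0), np.float64(161.7)), [267, 158, 7, 9]), (14, (np.float64(237.9), np.float64(216.5)), [235, 215, 6, 4]), (14, (np.float64(257.0), np.float64(221.5)), [255, 220, 5, 4]), (14, (np.float64(276.0), np.float64(226.5)), [274, 225, 5, 4])]
dial_axis [(0.71, array([263.1, 193.2]))]
post [(0.93, array([269.3, 162.3]))]
pointer_tip [(0.58, array([271.2, 161.6]))]
marker_tip [(0.57, array([267.1, 156.8]))]
test_button_top [(0.64, array([297. , 214.7]))]
side red []
side green [(68, (np.float64(271.0), np.float64(218.9)), [267, 215, 9, 9])]
side orange []
dial_axis []
post [(0.44, array([297.9, 134.9]))]
pointer_tip []
marker_tip []
test_button_top [(0.52, array([273. , 217.4]))]
```

View pics/b8.png

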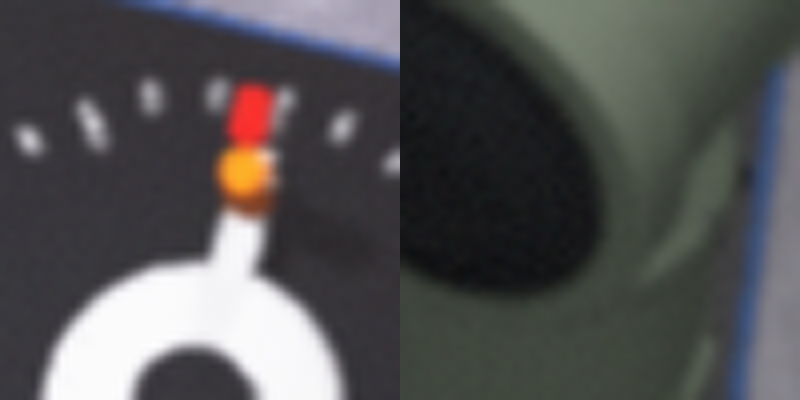

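```bash
python3 - <<'E'
from h import *
f=r.grab_frame('top');g=cv2.cvtColor(f['color'],cv2.COLOR_RGB2GRAY).astype(np.float32);hsv=cv2.cvtColor(f['color'],cv2.COLOR_RGB2HSV)
a=np.array([.57196,.04665]);Y=.2473
P=lambda rr,t,z:proj(f,[a[0]+rr*np.cos(t-Y),a[1]+rr*np.sin(t-Y),z])
col=f['color'].astype(np.float32)
def samp(rr,ts,z):
    p=np.array([P(rr,t,z) for t in ts],np.float32)[None];return cv2.remap(col,p[...,0],p[...,1],cv2.INTER_CUBIC)[0]
ts=np.arange(-.35,.5,.01)
for rr in(.049,.051,.053,.055,.057):
    w=np.clip(samp(rr,ts,.072).min(1)-90,0,None);w[np.abs(ts-.05)>.3]=0;print('arm',rr,round(float((w*ts).sum()/w.sum()),3),w.max())
for rr in(.089,.091,.094,.097,.1):
    s=samp(rr,ts,.066);w=np.clip(s[:,0]-s[:,1]-60,0,None);print('red',rr,round(float((w*ts).sum()/w.sum()),3))
h=hsv.astype(int);m=(h[...,0]>8)&(h[...,0]<22)&(h[...,1]>130)&(h[...,2]>200);v,u=np.nonzero(m[150:175,260:282]);c=(u.mean()+260,v.mean()+150);q=at(f,c,.108)[:2]-a
print('posttop',c,len(u),np.hypot(*q),np.arctan2(q[1],q[0])+Y)
# ring centre check: white ring fit
w=masks(f)['white'][172:212,243:287].astype(np.uint8);n,l,s,ce=cv2.connectedComponentsWithStats(w);i=1+np.argmax(s[1:,4]);L=(l==i).astype(np.uint8)
L=cv2.morphologyEx(L,cv2.MORPH_CLOSE,np.ones((21,21)));L=cv2.morphologyEx(L,cv2.MORPH_OPEN,cv2.getStructuringElement(2,(15,15)))
M=cv2.moments(L,True);c=(M['m10']/M['m00']+243,M['m01']/M['m00']+172);print('ring',c,at(f,c,.073),proj(f,[*a,.073]))
E
```

```text
arm 0.049 0.027 157.48894
arm 0.051 0.022 156.89583
arm 0.053 0.02 156.99237
arm 0.055 0.018 157.19324
arm 0.057 0.018 158.2185
red 0.089 0.086
red 0.091 0.087
red 0.094 0.088
red 0.097 0.088
red 0.1 0.087
posttop (np.float64(270.08), np.float64(160.68)) 25 0.06913550603486703 0.013360555055193124
ring (264.5, 191.5) [0.57032443 0.04510919 0.073     ] [263.88815805 190.84566085]
```

```bash
python3 -c "
from plan import *
plan(.633,-.0035,.192,1.389,8)"
```

```text
18.2 [ 0.5465 -0.3372  0.1919] [-3.142  0.     1.324] F [ 0.3 -0.3 -0.7] j [ 0.23  0.58  0.36  1.57 -0.23  1.02  0.4 ]
[[0, 0.086, 0.001, -0.0, 0, 0, -0.003], [0, 0.086, 0.001, -0.0, 0, 0, -0.003], [0, 0.086, 0.002, -0.0, 0, 0, -0.003], [0, 0.086, 0.003, -0.0, 0, 0, -0.003], [0, 0.086, 0.003, -0.0, 0, 0, -0.003], [0, 0.086, 0.004, -0.0, 0, 0, -0.003], [0, 0.086, 0.005, -0.0, 0, 0, -0.003], [0, 0.086, 0.005, -0.0, 0, 0, -0.003]]
```

play_rows(
  motion=[
    [[0, 0.086, 0.001, 0, 0, 0, -0.003], [0, 0.086, 0.001, 0, 0, 0, -0.003], [0, 0.086, 0.002, 0, 0, 0, -0.003], [0, 0.086, 0.003, 0, 0, 0, -0.003], [0, 0.086, 0.003, 0, 0, 0, -0.003], [0, 0.086, 0.004, 0, 0, 0, -0.003], [0, 0.086, 0.005, 0, 0, 0, -0.002], [0, 0.086, 0.005, 0, 0, 0, 0]],
  ],
)

```text
clock: 19.2
tool_pos: [0.6315, -0.0022, 0.192]
tool_rot: [3.141, -0.0, 1.387]
wrist_force: [1.4, 0.1, 0.3]
opening: -0.003
grip_force: 0.0
```

play_rows(
  motion=[
    [[0, 0, 0, 0.02, 0, 0, 0], [0, 0, 0, 0.05, 0, 0, 0], [0, 0, 0, 0.05, 0, 0, 0], [0, 0, 0, 0.05, 0, 0, 0], [0, 0, 0, 0.05, 0, 0, 0], [0, 0, 0, 0.04, 0, 0, 0], [0, 0, 0, 0.02, 0, 0, 0], [0, 0, 0, 0, 0, 0, 0]],
  ],
)

```text
clock: 20.2
tool_pos: [0.6311, -0.0038, 0.0516]
tool_rot: [-3.141, 0.0, 1.387]
wrist_force: [1.0, 0.2, 0.2]
opening: -0.002
grip_force: 0.0
```

```bash
python3 -c "
from plan import *
plan(.6366,.0162,.052,1.389,6,dec=4)"
```

```text
20.2 [ 0.6311 -0.0038  0.0516] [-3.141  0.     1.387] F [1.  0.2 0.2] j [-0.26  0.73  0.26  1.7  -0.25  0.74 -0.06]
[[0, 0.0069, 0.0006, -0.0001, 0, 0, -0.0001], [0, 0.0069, 0.0006, -0.0001, 0, 0, -0.0001], [0, 0.0069, 0.0006, -0.0001, 0, 0, -0.0001], [0, 0.0069, 0.0006, -0.0001, 0, 0, -0.0001], [0, 0.0069, 0.0006, -0.0001, 0, 0, -0.0001], [0, 0.0069, 0.0006, -0.0001, 0, 0, -0.0001]]
```

play_rows(
  motion=[
    [[0, 0.0069, 0.0006, 0, 0, 0, 0], [0, 0.0069, 0.0006, 0, 0, 0, 0], [0, 0.0069, 0.0006, 0, 0, 0, 0], [0, 0.0069, 0.0006, 0, 0, 0, 0], [0, 0.0069, 0.0006, 0, 0, 0, 0], [0, 0.0069, 0.0006, 0, 0, 0, 0], [0, 0, 0, 0, 0, 0, 0], [0, 0, 0, 0, 0, 0, 0]],
  ],
)

```text
clock: 21.2
tool_pos: [0.6367, 0.0166, 0.0518]
tool_rot: [-3.141, -0.0, 1.387]
wrist_force: [-0.7, 0.8, -0.4]
opening: 0.0
grip_force: 0.0
```

play_rows(
  motion=[
    [[0, -0.01, 0, 0, 0, 0, 0], [0, -0.02, 0, 0, 0, 0, 0], [0, -0.02, 0, 0, 0, 0, 0], [0, 0, 0, -0.06, 0, 0, 0], [0, 0, 0, -0.08, 0, 0, 0], [0, 0, 0, -0.08, 0, 0, 0], [0, -0.04, 0, -0.06, 0, 0, 0], [0, -0.08, 0, 0, 0, 0, 0]],
  ],
)

```text
clock: 22.2
tool_pos: [0.6223, -0.0672, 0.1943]
tool_rot: [3.138, -0.001, 1.389]
wrist_force: [1.0, -0.1, 0.0]
opening: 0.002
grip_force: 0.0
```

play_rows(
  motion=[
    [[0, -0.1, 0, 0, 0, 0, 0], [0, -0.1, 0, 0, 0, 0, 0], [0, -0.1, 0, 0, 0, 0, 0], [0, -0.1, 0, 0, 0, 0, 0], [0, -0.1, 0, 0, 0, 0, 0], [0, 0, 0, 0, 0, 0, 0], [0, 0, 0, 0, 0, 0, 0], [0, 0, 0, 0, 0, 0, 0]],
  ],
)

```text
clock: 23.2
tool_pos: [0.576, -0.3118, 0.1919]
tool_rot: [3.142, -0.001, 1.388]
wrist_force: [-0.2, 1.5, 0.1]
opening: 0.001
grip_force: 0.0
```

```bash
cat > ang.py <<'E'
from h import *
f=r.grab_frame('top');col=f['color'].astype(np.float32);h=cv2.cvtColor(f['color'],cv2.COLOR_RGB2HSV).astype(int);Y=.2473
print({c:blobs(f,c,ROI['top'])[:1] for c in('red','green')})
ts=np.arange(-.35,.5,.01)
for a in([.57196,.04665],[.5711,.0459]):
    a=np.array(a)
    P=lambda rr,t,z:proj(f,[a[0]+rr*np.cos(t-Y),a[1]+rr*np.sin(t-Y),z])
    def samp(rr,z):
        p=np.array([P(rr,t,z) for t in ts],np.float32)[None];return cv2.remap(col,p[...,0],p[...,1],cv2.INTER_CUBIC)[0]
    A=[];B=[]
    for rr in(.051,.053,.055,.057):
        w=np.clip(samp(rr,.072).min(1)-90,0,None);w[np.abs(ts-.07)>.3]=0;A.append((w*ts).sum()/w.sum())
    for rr in(.089,.092,.095,.098):
        s=samp(rr,.066);w=np.clip(s[:,0]-s[:,1]-60,0,None);B.append((w*ts).sum()/w.sum())
    m=(h[...,0]>8)&(h[...,0]<22)&(h[...,1]>130)&(h[...,2]>200);v,u=np.nonzero(m[150:175,255:282]);q=at(f,(u.mean()+255,v.mean()+150),.108)[:2]-a
    print('arm',np.round(A,3),'red',np.round(B,3),'post',np.hypot(*q).round(4),(np.arctan2(q[1],q[0])+Y).round(3))
E
python3 ang.py; python3 -c "
from plan import *
plan(.5146,-.0255,.17,1.57,8)"
```

```text
{'red': [(36, (np.float64(270.8), np.float64(154.0)), [268, 150, 6, 8])], 'green': [(114, (np.float64(292.8), np.float64(213.5)), [287, 208, 13, 12])]}
arm [0.096 0.096 0.093 0.092] red [0.088 0.088 0.088 0.088] post 0.0685 0.081
arm [0.114 0.113 0.11  0.106] red [0.1   0.097 0.097 0.097] post 0.0692 0.093
23.25 [ 0.576  -0.3118  0.192 ] [ 3.141 -0.     1.389] F [-0.1  0.2 -0.2] j [ 0.19  0.6   0.34  1.54 -0.22  1.04  0.4 ]
[[0, 0.068, -0.028, 0.005, 0, 0, -0.007], [0, 0.068, -0.027, 0.005, 0, 0, -0.007], [0, 0.069, -0.025, 0.005, 0, 0, -0.007], [0, 0.069, -0.023, 0.005, 0, 0, -0.007], [0, 0.07, -0.022, 0.005, 0, 0, -0.007], [0, 0.07, -0.02, 0.005, 0, 0, -0.007], [0, 0.071, -0.019, 0.005, 0, 0, -0.007], [0, 0.071, -0.017, 0.005, 0, 0, -0.007]]
```

play_rows(
  motion=[
    [[0, 0.068, -0.028, 0.005, 0, 0, -0.007], [0, 0.068, -0.027, 0.005, 0, 0, -0.007], [0, 0.069, -0.025, 0.005, 0, 0, -0.007], [0, 0.069, -0.023, 0.005, 0, 0, -0.007], [0, 0.07, -0.022, 0.005, 0, 0, -0.007], [0, 0.07, -0.02, 0.005, 0, 0, -0.007], [0, 0.071, -0.019, 0.005, 0, 0, -0.007], [0, 0.071, -0.017, 0.005, 0, 0, -0.007]],
  ],
)

```text
clock: 24.25
tool_pos: [0.5148, -0.0245, 0.172]
tool_rot: [3.141, -0.0, 1.565]
wrist_force: [0.7, 0.5, 0.6]
opening: 0.003
grip_force: 0.0
```

play_rows(
  motion=[
    [[0, 0, 0, 0.02, 0, 0, 0], [0, 0, 0, 0.04, 0, 0, 0], [0, 0, 0, 0.04, 0, 0, 0], [0, 0, 0, 0.04, 0, 0, 0], [0, 0, 0, 0.03, 0, 0, 0], [0, 0, 0, 0.02, 0, 0, 0], [0, 0, 0, 0, 0, 0, 0], [0, 0, 0, 0, 0, 0, 0]],
  ],
)

```text
clock: 25.25
tool_pos: [0.5155, -0.0265, 0.0774]
tool_rot: [3.141, 0.0, 1.563]
wrist_force: [-0.1, 0.3, -0.7]
opening: -0.002
grip_force: 0.0
```

```bash
python3 -c "
from plan import *
plan(.5146,-.0255,.060,1.57,4)"
```

```text
25.25 [ 0.5155 -0.0265  0.0774] [3.141 0.    1.563] F [-0.1  0.3 -0.7] j [-0.23  0.54  0.22  2.   -0.19  0.62  0.11]
[[0, 0.0, -0.0, 0.009, 0, 0, -0.001], [0, 0.0, -0.0, 0.009, 0, 0, -0.001], [0, 0.0, -0.0, 0.009, 0, 0, -0.001], [0, 0.0, -0.0, 0.009, 0, 0, -0.001]]
```

play_rows(
  motion=[
    [[0, 0.001, -0.001, 0.008, 0, 0, 0], [0, 0.001, -0.001, 0.008, 0, 0, 0], [0, 0, 0, 0.008, 0, 0, 0], [0, 0, 0, 0.006, 0, 0, 0], [0, 0, 0, 0.004, 0, 0, 0], [0, 0, 0, 0.004, 0, 0, 0], [0, 0, 0, 0.002, 0, 0, 0], [0, 0, 0, 0, 0, 0, 0]],
  ],
)

```text
clock: 26.25
tool_pos: [0.5142, -0.0254, 0.0569]
tool_rot: [-3.142, 0.0, 1.563]
wrist_force: [0.7, 0.6, 0.0]
opening: 0.003
grip_force: 0.0
```

play_rows(
  motion=[
    [[0, 0, 0, 0.001, 0, 0, 0], [0, 0, 0, 0.001, 0, 0, 0], [0, 0, 0, 0.001, 0, 0, 0], [0, 0, 0, 0.001, 0, 0, 0], [0, 0, 0, 0.001, 0, 0, 0], [0, 0, 0, 0.001, 0, 0, 0], [0, 0, 0, 0.001, 0, 0, 0], [0, 0, 0, 0.001, 0, 0, 0]],
  ],
)

```text
clock: 27.25
tool_pos: [0.5142, -0.0254, 0.0529]
tool_rot: [-3.142, 0.0, 1.563]
wrist_force: [0.2, 0.8, -0.4]
opening: 0.003
grip_force: 0.0
```

play_rows(
  motion=[
    [[0, 0, 0, 0.001, 0, 0, 0], [0, 0, 0, 0.001, 0, 0, 0], [0, 0, 0, 0.001, 0, 0, 0], [0, 0, 0, 0.001, 0, 0, 0], [0, 0, 0, 0.001, 0, 0, 0], [0, 0, 0, 0.001, 0, 0, 0], [0, 0, 0, 0.001, 0, 0, 0], [0, 0, 0, 0.001, 0, 0, 0]],
  ],
)

```text
clock: 28.25
tool_pos: [0.5142, -0.0254, 0.0489]
tool_rot: [3.142, -0.0, 1.563]
wrist_force: [0.1, -0.2, 1.9]
opening: -0.001
grip_force: 0.9
```

play_rows(
  motion=[
    [[0, 0, 0, 0.001, 0, 0, 0], [0, 0, 0, 0.001, 0, 0, 0], [0, 0, 0, 0.001, 0, 0, 0], [0, 0, 0, 0.001, 0, 0, 0], [0, 0, 0, 0.001, 0, 0, 0], [0, 0, 0, 0.001, 0, 0, 0], [0, 0, 0, 0, 0, 0, 0], [0, 0, 0, 0, 0, 0, 0]],
  ],
)

```text
clock: 29.25
tool_pos: [0.5142, -0.0254, 0.0459]
tool_rot: [3.142, 0.0, 1.563]
wrist_force: [-0.5, -0.7, 3.1]
opening: -0.002
grip_force: 1.6
```

play_rows(
  motion=[
    [[0, 0, 0, 0.001, 0, 0, 0], [0, 0, 0, 0.001, 0, 0, 0], [0, 0, 0, 0.001, 0, 0, 0], [0, 0, 0, 0.001, 0, 0, 0], [0, 0, 0, 0.001, 0, 0, 0], [0, 0, 0, 0, 0, 0, 0], [0, 0, 0, 0, 0, 0, 0], [0, 0, 0, 0, 0, 0, 0]],
  ],
)

```text
clock: 30.25
tool_pos: [0.5144, -0.0254, 0.0442]
tool_rot: [3.141, -0.0, 1.563]
wrist_force: [-7.3, 0.6, 25.6]
opening: 0.0
grip_force: 12.6
```

play_rows(
  motion=[
    [[0, 0, 0, -0.002, 0, 0, 0], [0, 0, 0, -0.006, 0, 0, 0], [0, 0, 0, -0.01, 0, 0, 0], [0, 0, 0, -0.04, 0, 0, 0], [0, 0, 0, -0.08, 0, 0, 0], [0, 0, 0, -0.08, 0, 0, 0], [0, 0, 0, -0.08, 0, 0, 0], [0, 0, 0, 0, 0, 0, 0]],
  ],
)

```text
clock: 31.25
tool_pos: [0.5155, -0.0254, 0.195]
tool_rot: [3.137, -0.001, 1.563]
wrist_force: [0.2, -0.5, -0.7]
opening: 0.001
grip_force: 0.0
```

play_rows(
  motion=[
    [[0, -0.1, 0, 0, 0, 0, 0], [0, -0.1, 0, 0, 0, 0, 0], [0, -0.1, 0, 0, 0, 0, 0], [0, -0.1, 0, 0, 0, 0, 0], [0, -0.1, 0, 0, 0, 0, 0], [0, -0.1, 0, 0, 0, 0, 0], [0, 0, 0, 0, 0, 0, 0], [0, 0, 0, 0, 0, 0, 0]],
  ],
)

```text
clock: 32.25
tool_pos: [0.5115, -0.3248, 0.1914]
tool_rot: [-3.14, -0.001, 1.563]
wrist_force: [-0.1, 0.6, -0.4]
opening: 0.003
grip_force: 0.0
```

```bash
python3 ang.py; python3 -c "
from h import *
f=r.grab_frame('side');print(blobs(f,'green',ROI['side']));o=r.observe();print(o['clock'],o['tool_pos'],o['wrist_force'])"
```

```text
{'red': [(36, (np.float64(270.8), np.float64(154.0)), [268, 150, 6, 8])], 'green': [(115, (np.float64(292.8), np.float64(213.5)), [287, 208, 13, 12])]}
arm [0.095 0.095 0.093 0.092] red [0.089 0.088 0.088 0.088] post 0.0685 0.081
arm [0.113 0.112 0.11  0.107] red [0.1   0.097 0.097 0.096] post 0.0692 0.093
[]
32.35 [ 0.51201402 -0.32413957  0.19194613] [-0.20432304  0.83455644  0.56229445]
```

```bash
python3 -c "
from rig import r
print(r.finish_job())"
```

```text
the job is handed in; nothing more can be done
None
```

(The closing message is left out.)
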